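# Stop the plate stirrer and gather the stir bars in the tray's lip corner

## Task

Stop the plate stirrer: press the sprung knob on its control box down, turn it clockwise as far as it goes and let it spring back up. Then lift the tray off the plate by its handle and tilt it towards the corner with the pouring lip until all three stir bars have slid together into that corner. Finish while still holding the tray up in the air, tilted and still, with the bars gathered in that corner, and leave the other things on the bench undisturbed.

Things in the scene. Friction and masses are not known exactly. Their poses are not given: they have to be found in the camera images.
- control: The stirrer's fixed control box, white plastic, 130 (x) x 100 (y) x 48 high, standing on the bench. Origin at the centre of its underside, z up. The sprung stop knob rises from the middle of its top; the box's yaw is up to 0.6 rad either way.
- knob_grip (a point): Point on the stop knob's axis, 80 above the bench at rest; turns and sinks with the knob. The knob: a grey disc, 50 diameter, top 16 below this point, underside 8 above the box; on it a black bar grip 42 long (this frame's x) x 12 thick (y) x 26 high, top 10 above this point. z up. At the start x lies within 0.12 rad of the box's x. Grip across the 12 mm.
- knob_press (a joint): How far the knob is pressed straight down, in m: 0 up, 0.006 fully down. The spring pushes back with 3 N at the top and 8 N fully down, and always lifts the knob again unless it was let go half turned.
- knob_turn (a joint): Turn of the knob in rad, positive clockwise seen from above: 0 running, 1.35 stopped (end stop). Unless it is pressed at least 4 mm an inner pin blocks it at about 0.3; let go beyond 1.15 it springs up and is latched there. About 0.05 N m turns it; it stays where it is left. Starts at 0 to 0.12.
- plate: Fixed flat magnetic plate stirrer, white with a steel top, 170 x 170 x 32 high, standing on the bench; the tray stands on it. Origin at the centre of its underside, z up.
- tray: Loose grey plastic tray with a steel bridge handle, 0.18 to 0.29 kg. 150 (x) x 120 (y), walls 45 high and 4 thick, floor 4 thick, inside 142 x 112. Origin at the centre of its underside, z up. A pouring lip sticks out of the rim at its +x +y corner only, about 20 beyond the corner. It starts on the plate.
- handle (a point): Middle of the tray's handle bar, 92 above the tray's underside, axes as the tray. The bar runs along the tray's x, straight across the middle, 12 thick (y) x 16 high (z), free for 146 of its length, its underside 84 above the tray's underside; take it from above with the gripper closing along the tray's y.
- lip_corner (a point): Inside corner of the tray's floor under the pouring lip, at (71, 56, 4) in the tray's frame, axes as the tray.
- bar1: White slippery PTFE stir bar, a rod with round ends, 24 long x 10 diameter, 12 g, lying loose on the tray's floor. Origin on its surface 5 from its axis at mid-length, x along the rod. Friction on the tray about 0.1; it slides readily at 25 to 35 degrees of tilt and can roll.
- bar2: White slippery PTFE stir bar, a rod with round ends, 24 long x 10 diameter, 12 g, lying loose on the tray's floor. Origin on its surface 5 from its axis at mid-length, x along the rod. Friction on the tray about 0.1; it slides readily at 25 to 35 degrees of tilt and can roll.
- bar3: White slippery PTFE stir bar, a rod with round ends, 24 long x 10 diameter, 12 g, lying loose on the tray's floor. Origin on its surface 5 from its axis at mid-length, x along the rod. Friction on the tray about 0.1; it slides readily at 25 to 35 degrees of tilt and can roll.
- small_beaker: Small empty glass beaker, 42 wide, 50 high, standing by; not to be disturbed. Origin at the centre of its underside.
- vial: Amber vial, 22 diameter, 45 high, standing by; not to be disturbed. Origin at the centre of its underside.
- big_beaker: Empty glass beaker, 84 wide, 100 high, standing by; not to be disturbed. Origin at the centre of its underside.
- jar: Closed glass jar, 100 diameter, 130 high, standing by; not to be disturbed. Origin at the centre of its underside.
- mouse: Black computer mouse, 100 x 60 x 35 high, standing by; not to be disturbed. Origin at the centre of its underside.
- pan_lid: Round steel lid, 124 diameter, 48 high with its button, standing by; not to be disturbed. Origin at the centre of its underside.
- spatula: Lab spatula lying flat, 170 long, standing by; not to be disturbed. Origin at the centre of its underside.

How it is judged:
By the outcome, as a careful person would: the job done as asked, in the order asked, and still so for the second after the job is handed in, while the arm keeps its last pose, push and grip.
It also fails if it takes over 61 s, if anything falls off the work surface, if the arm or the gripper's body presses on something with over 40 N, if the wrist force passes 120 N, or if a joint passes its speed limit or range.

## Robot

A 6-joint arm with a two-finger parallel gripper is mounted at the origin on the work surface. World frame = base frame: x ahead of the robot, y to its left, z up, the work surface at z = 0. Lengths are in m, angles in rad, forces in N, time in s.
With the tool pointing down it reaches from about 0.25 to 0.775 m from the base axis. Payload 4 kg.
Tool frame: the origin (TCP) lies at the very end of the fingers, on their centre line; the grasp point (between the pads) lies hold_point_z behind it (hold_point_z is the distance from the TCP to the grasp point, in m); z points along the fingers, y is the direction in which the jaws open and shut (so a half turn about z gives the same grasp; the last joint's range is limited). The gripper opens to 94 mm and grips with 3 to 60 N. Pads are 16 mm wide; open, the fingers measure 119 mm over their backs; the gripper's body (75 mm by 177 mm) begins 78 mm behind the grasp point.
Start: joints at [-1.29, 0.087, 1.371, -0, 1.684, -0.103], TCP at [0.206, -0.51, 0.206] pointing down, gripper open.
Joint ranges: [-3.1, 3.1], [-0.76, 2.03], [0.27, 2.55], [-1.08, 4.22], [0.17, 2.65], [-2.57, 2.57]. Speed limits (rad/s): [2.79, 2.79, 3.14, 3.14, 3.14, 3.14].

## Interface

Orientations are given as [roll, pitch, yaw] about the fixed x, y, z axes, in that order (R = Rz(yaw) Ry(pitch) Rx(roll)).
In Python, from bench import * gives the robot as it stands.
- The arm moves only by the tool step_arm, never from a script. Its argument "increments" is text: rows parted by semicolons, each of 6 numbers parted by spaces: the shift along the tool's x, y, z in cm, then the turn, a rotation vector about the tool's x, y, z in rad. A call has 1 to 5 rows; each row shifts and turns the commanded pose from where the row before left it, along the tool's axes as they then stand; what a row does not reach is not made up. A row lasts 1/10 s, in which the tool goes at most 50 mm and 8.59 degrees, less where a joint would pass 70% of its speed; a pose out of reach is approached as far as the arm can. A call is refused whole if a number of a shift passes 5 or a number of a turn 0.15, either way. A call with a gripper value outside its range is refused whole. "claw" is the gripper's target within -1 to 1 (shut at 1, half-way at 0, fully open at -1), set as the call begins (left out, the last holds). The fingers move at their own pace and stop on an object; the grip force is fixed at half the most. Time passes only in rows, so rows that do not move let the fingers close. It gives the time, the measured TCP pose, the force and the opening at its end, in the units of the state.
- get_obs(): the state, without advancing time (a new reading comes with each control period).
- snapshot(name): name is "side" or "top"; returns the picture (400x640x3 uint8, red, green, blue); there is no depth.
- calibration(name): a dict with "camera_matrix" (3x3 intrinsics, pixels), "eye" and "orientation" of the camera in the world. Camera axes: x right, y up, looking along -z (the intrinsics and any distortion apply to the point x, -y, -z); pixel columns grow to the right and rows downward; lengths in m; the calibration is good to about 2 mm. A picture is of the moment at which its call begins. calibration takes no time and is no camera call.
- close_job(): hands the job in, once; it reports no verdict.
The state is a dict: "time": time; "joint_positions": joint angles; "qvel": joint speeds; "joint_torque": joint torques, N m; "tool_pos": TCP position; "ee_rot": TCP orientation; "wrist_force": force on the tool from outside, world axes, zero at the start; "wrist_torque": the same for the moment, N m; "width": finger opening in m.
Only numpy, scipy, OpenCV 4.12 (cv2) and the standard library are available. Lean on these libraries where they do the work, as an engineer would, in place of code of your own. Each camera call takes 0.05 s, during which the arm holds its last target. There are 200 camera calls.

## Working session

There is one attempt and no reset: what is moved stays moved. The work goes in short steps, Python scripts to look and compute and a tool call to move; the robot and the scene stay as the last step left them, time stands still between calls to the robot, and variables do not carry over. Pictures are saved under pics/ and viewed, about 8 in all and at most 12, crops included, and the job is handed in when it is done.

Besides the shell and the picture viewer there is one more tool, called after ">>>" as name(argument=value, ...) on one line, values as JSON. step_arm: Moves the arm, as the interface text tells. Its arguments: {"type":"object","properties":{"increments":{"type":"string"},"claw":{"type":"number"}},"required":["increments"]}

```bash
mkdir -p pics; ls; python3 - <<'E'
from bench import *
import cv2
print(get_obs())
for n in("top","side"):
    im=snapshot(n); cv2.imwrite(f"pics/{n}0.png",im[:,:,::-1]); c=calibration(n); print(n,c)
E
```

```text
pics
{'time': 0.0, 'joint_positions': array([-1.29010027e+00,  8.79752568e-02,  1.37223024e+00, -8.73712773e-06,
        1.68360238e+00, -1.03081236e-01]), 'qvel': array([ 0.00012252, -0.00048751,  0.00080984, -0.00104341,  0.0014011 ,
       -0.00054233]), 'joint_torque': array([-2.25005773e-03, -3.40184748e+01, -3.02428508e+01,  7.14781671e-02,
        3.27681494e-02, -1.62779343e-04]), 'tool_pos': array([ 0.20578518, -0.50946526,  0.2043053 ]), 'ee_rot': array([-3.13938830e+00, -2.19305908e-04,  3.83776077e-01]), 'wrist_force': array([-0.64184402,  0.1915607 , -0.09453343]), 'wrist_torque': array([ 0.01191355, -0.01371172, -0.04488872]), 'width': 0.09410786372188189}
top {'camera_matrix': array([[377.41433159,   0.        , 322.65868854],
       [  0.        , 377.41433159, 196.2404218 ],
       [  0.        ,   0.        ,   1.        ]]), 'eye': array([ 0.52836172, -0.00947991,  1.18664324]), 'orientation': array([ 0.08846046,  0.00172472, -1.5947204 ])}
side {'camera_matrix': array([[370.97682294,   0.        , 313.44274939],
       [  0.        , 370.97682294, 199.47511889],
       [  0.        ,   0.        ,   1.        ]]), 'eye': array([0.52490636, 0.82253446, 0.57740264]), 'orientation': array([ 1.05143824e+00, -1.00961705e-03, -3.00512437e+00])}
```

View pics/top0.png

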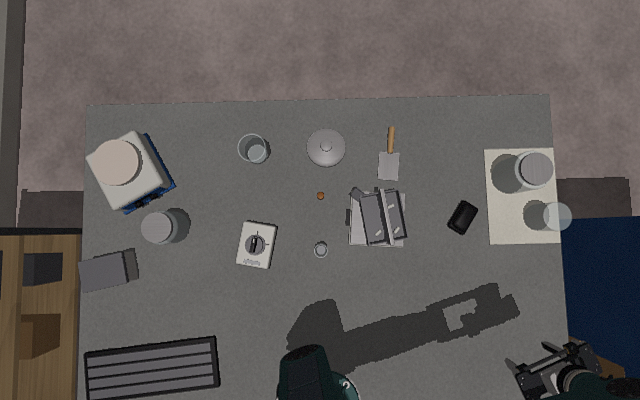

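View pics/side0.png

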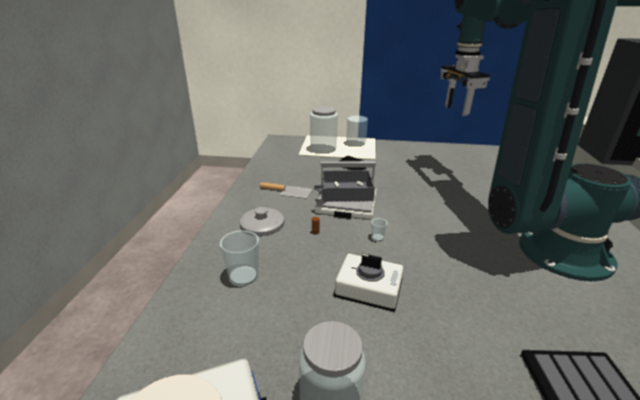

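```bash
python3 -c "
import bench;print([ (n,getattr(bench,n)) for n in dir(bench) if not n.startswith('__')])"
```

```text
[('IKError', <class 'bench.IKError'>), ('calibration', <function make.<locals>.<lambda> at 0x7fe6e37f4720>), ('close_job', <function connect.<locals>.done at 0x7fe6e37677e0>), ('get_obs', <function make.<locals>.<lambda> at 0x7fe6e37f4680>), ('hold_point_z', 0.0188), ('snapshot', <function make.<locals>.drawn_camera at 0x7fe6e37f4180>)]
```

```bash
cat > h.py <<'E'
import numpy as np, cv2
from scipy.spatial.transform import Rotation as R
from bench import *
def ray(n,px):
    c=calibration(n);K=c["camera_matrix"];px=np.atleast_2d(px).astype(float)
    d=np.c_[(px[:,0]-K[0,2])/K[0,0],-(px[:,1]-K[1,2])/K[1,1],-np.ones(len(px))]
    return c["eye"],R.from_euler("xyz",c["orientation"]).apply(d)
def onz(n,px,z):
    e,d=ray(n,px);return e+d*((z-e[2])/d[:,2])[:,None]
def proj(n,P):
    c=calibration(n);K=c["camera_matrix"];q=R.from_euler("xyz",c["orientation"]).inv().apply(np.atleast_2d(P)-c["eye"])
    return np.c_[K[0,2]-K[0,0]*q[:,0]/q[:,2],K[1,2]+K[1,1]*q[:,1]/q[:,2]]
E
python3 - <<'E'
import cv2,numpy as np
im=cv2.imread("pics/top0.png")
a=cv2.resize(im[210:280,225:295],(560,560),interpolation=cv2.INTER_CUBIC)
b=cv2.resize(im[180:255,340:415],(560,560),interpolation=cv2.INTER_CUBIC) 
cv2.imwrite("pics/c0.png",cv2.resize(np.hstack([a,b]),(800,400)))
E
```

```text
(no output)
```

View pics/c0.png

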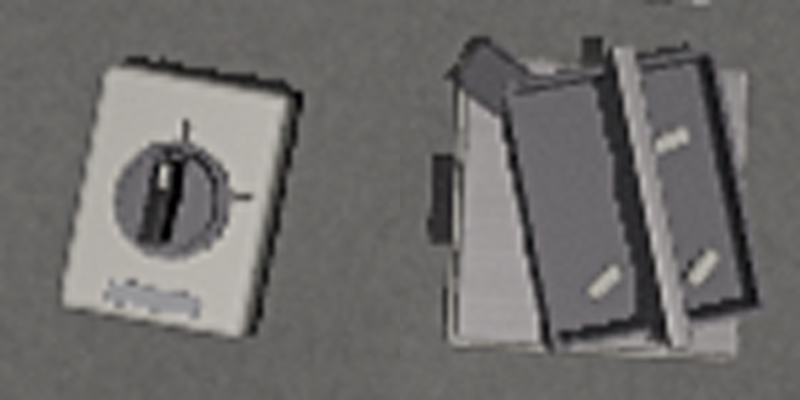

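```bash
python3 - <<'E'
from h import *
np.set_printoptions(precision=4,suppress=True)
ca=lambda p:np.array(p)*.175+[225,210]
cb=lambda p:(np.array(p)-[400,0])*.1875+[340,180]
yaw=lambda v:np.arctan2(v[1],v[0])
b=onz("top",ca([(108,65),(298,92),(243,335),(62,305)]),.048); print("box",b[:,:2],b.mean(0),yaw(b[0]-b[3]),yaw(b[1]-b[2]),np.linalg.norm(b[0]-b[3]),np.linalg.norm(b[0]-b[1]))
k=onz("top",ca([(170,158),(155,240)]),.09); print("knob",k,yaw(k[0]-k[1]))
d=onz("top",ca([(172,199)]),.064); print("disc",d)
t=onz("top",cb([(510,92),(710,52),(757,303),(550,347)]),.077); print("tray",t[:,:2],t.mean(0),yaw(t[0]-t[3]),yaw(t[1]-t[2]),np.linalg.norm(t[0]-t[3]),np.linalg.norm(t[0]-t[1]))
h=onz("top",cb([(625,48),(678,345)]),.132); print("handle",h,h.mean(0),yaw(h[0]-h[1]),np.linalg.norm(h[0]-h[1]))
# dark bar mask in the control crop
im=cv2.imread("pics/top0.png");g=im.max(2);m=np.zeros_like(g);cv2.circle(m,tuple(int(v) for v in ca((165,199))),9,255,-1)
m&=((g<45)*255).astype(np.uint8); ys,xs=np.nonzero(m); r=cv2.minAreaRect(np.c_[xs,ys].astype(np.float32)); print(r,len(xs))
bp=cv2.boxPoints(r);q=onz("top",bp,.09);print(q[:,:2],q.mean(0))
print("beaker,vial,lid",onz("top",[(320,249),(321,196),(326,148),(462,217)],.04)[:,:2])
E
```

```text
box [[0.5591 0.229 ]
 [0.5425 0.1291]
 [0.4169 0.1594]
 [0.4346 0.2537]] [0.4883 0.1928 0.048 ] -0.19588174649392168 -0.23706448445886213 0.12690728689201458 0.10132307901224953
knob [[0.5103 0.1891 0.09  ]
 [0.4693 0.197  0.09  ]] -0.1905056871781494
disc [[0.4887 0.193  0.064 ]]
tray [[ 0.6211 -0.1218]
 [ 0.6407 -0.2333]
 [ 0.5019 -0.2533]
 [ 0.4806 -0.1391]] [ 0.5611 -0.1869  0.077 ] 0.12239339887694423 0.1430135151013331 0.14152660891981403 0.11320059910562827
handle [[ 0.6383 -0.1776  0.132 ]
 [ 0.4825 -0.1992  0.132 ]] [ 0.5604 -0.1884  0.132 ] 0.1381098246537752 0.15735271840389412
((253.3861541748047, 243.6386260986328), (5.2736968994140625, 15.323573112487793), 5.710592269897461) 41
[[0.4723 0.2031]
 [0.5159 0.1984]
 [0.5141 0.1833]
 [0.4705 0.188 ]] [0.4932 0.1932 0.09  ]
beaker,vial,lid [[ 0.4707  0.0019]
 [ 0.6309 -0.0049]
 [ 0.7792 -0.0238]
 [ 0.5567 -0.431 ]]
```

```bash
cat >> h.py <<'E'
def plan(p1,r1,n,dp=2,dr=3,start=None):
    """rows from the measured pose to p1, r1 (Rotation) in n rows, rounding carried along"""
    o=get_obs();p,r=start or (o["tool_pos"].copy(),R.from_euler("xyz",o["ee_rot"]))
    p0,r0=p.copy(),r;rv=(r0.inv()*r1).as_rotvec();out=[]
    for i in range(1,n+1):
        tp=p0+(p1-p0)*i/n;tr=r0*R.from_rotvec(rv*i/n)
        s=np.round(r.inv().apply(tp-p)*100,dp);w=np.round((r.inv()*tr).as_rotvec(),dr)
        p=p+r.apply(s/100);r=r*R.from_rotvec(w);out.append(" ".join(f"{v:g}" for v in [*s,*w]))
    for i in range(0,n,5):print("; ".join(out[i:i+5]))
    return p,r
def down(yaw):return R.from_euler("xyz",[np.pi,0,yaw])
E
python3 - <<'E'
from h import *
s=plan(np.array([.4885,.193,.15]),down(np.pi-.17),20,1,2)
print(s[0],s[1].as_euler("xyz"))
E
```

```text
2.6 -2.7 0.3 -0 -0 -0.13; 3 -2.4 0.3 -0 -0 -0.13; 3.2 -1.9 0.2 -0 -0 -0.13; 3.5 -1.6 0.3 0 -0 -0.13; 3.6 -1 0.3 0 -0 -0.13
3.8 -0.6 0.3 0 -0 -0.13; 3.8 -0.1 0.2 0 -0 -0.13; 3.7 0.4 0.3 0 -0 -0.13; 3.7 0.9 0.3 0 -0 -0.12; 3.6 1.3 0.3 0 -0 -0.13
3.3 1.8 0.3 0 -0 -0.13; 3.1 2.1 0.2 0 -0 -0.13; 2.8 2.6 0.3 0 -0 -0.13; 2.4 2.9 0.3 0 -0 -0.13; 2 3.2 0.3 0 -0 -0.13
1.6 3.5 0.2 0 -0 -0.13; 1.2 3.6 0.3 0 -0 -0.13; 0.6 3.7 0.3 0 -0 -0.13; 0.2 3.8 0.3 0 -0 -0.13; -0.3 3.7 0.3 0 -0 -0.13
[0.48821847 0.1925903  0.14960512] [ 3.13981683e+00 -8.46559820e-04  2.97380117e+00]
```

>>> step_arm(increments="2.6 -2.7 0.3 0 0 -0.13; 3 -2.4 0.3 0 0 -0.13; 3.2 -1.9 0.2 0 0 -0.13; 3.5 -1.6 0.3 0 0 -0.13; 3.6 -1 0.3 0 0 -0.13", claw=0)

```text
time: 0.6
tool_pos: [0.2769, -0.3331, 0.1909]
ee_rot: [-3.141, -0.001, 1.039]
wrist_force: [-0.4, 0.0, 0.2]
width: 0.0575
```

>>> step_arm(increments="3.8 -0.6 0.3 0 0 -0.13; 3.8 -0.1 0.2 0 0 -0.13; 3.7 0.4 0.3 0 0 -0.13; 3.7 0.9 0.3 0 0 -0.12; 3.6 1.3 0.3 0 0 -0.13")

```text
time: 1.1
tool_pos: [0.3474, -0.1568, 0.177]
ee_rot: [-3.141, -0.0, 1.679]
wrist_force: [0.3, -0.0, 0.2]
width: 0.0472
```

>>> step_arm(increments="3.3 1.8 0.3 0 0 -0.13; 3.1 2.1 0.2 0 0 -0.13; 2.8 2.6 0.3 0 0 -0.13; 2.4 2.9 0.3 0 0 -0.13; 2 3.2 0.3 0 0 -0.13")

```text
time: 1.6
tool_pos: [0.4181, 0.0181, 0.163]
ee_rot: [-3.141, -0.0, 2.329]
wrist_force: [0.6, -0.1, 0.4]
width: 0.0469
```

>>> step_arm(increments="1.6 3.5 0.2 0 0 -0.13; 1.2 3.6 0.3 0 0 -0.13; 0.6 3.7 0.3 0 0 -0.13; 0.2 3.8 0.3 0 0 -0.13; -0.3 3.7 0.3 0 0 -0.13")

```text
time: 2.1
tool_pos: [0.4884, 0.1936, 0.1487]
ee_rot: [-3.141, -0.001, 2.98]
wrist_force: [0.8, 0.5, 0.3]
width: 0.0474
```

>>> step_arm(increments="0 0 0 0 0 0; 0 0 0 0 0 0")

```text
time: 2.3
tool_pos: [0.4878, 0.1922, 0.1485]
ee_rot: [-3.14, -0.002, 2.974]
wrist_force: [1.0, -0.7, -0.0]
width: 0.0472
```

>>> step_arm(increments="0 0 2.5 0 0 0; 0 0 2 0 0 0; 0 0 0 0 0 0")

```text
time: 2.6
tool_pos: [0.4858, 0.19, 0.1014]
ee_rot: [-3.138, -0.006, 2.971]
wrist_force: [-0.3, 0.7, -0.6]
width: 0.047
```

```bash
python3 - <<'E'
from h import *
o=get_obs();print(o["tool_pos"])
a=snapshot("side")[215:315,310:430,::-1];b=snapshot("top")[194:294,200:320,::-1]
cv2.imwrite("pics/k1.png",cv2.resize(np.hstack([a,b]),(800,334),interpolation=cv2.INTER_CUBIC))
E
```

```text
[0.48584249 0.189972   0.10139377]
```

View pics/k1.png

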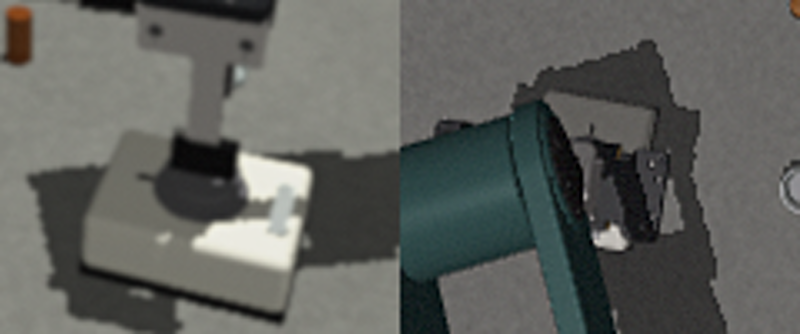

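```bash
python3 - <<'E'
from h import *
plan(np.array([.4887,.193,.0675]),down(np.pi-.17),4,2,3)
E
```

```text
-0.01 0.05 0.93 -0 -0 0; -0 0.06 0.93 -0 -0 0; -0.01 0.05 0.93 -0 -0 0; -0 0.06 0.94 -0 -0 0
```

>>> step_arm(increments="0 0.1 0.9 0 0 0; 0 0.1 0.9 0 0 0; 0 0 0.9 0 0 0; 0 0 0.9 0 0 0; 0 0 0 0 0 0")

```text
time: 3.2
tool_pos: [0.4874, 0.1936, 0.0664]
ee_rot: [-3.14, -0.003, 2.974]
wrist_force: [0.1, -0.0, -0.5]
width: 0.0472
```

>>> step_arm(increments="0 0 0 0 0 0; 0 0 0 0 0 0")

```text
time: 3.4
tool_pos: [0.489, 0.1941, 0.0688]
ee_rot: [3.141, 0.001, 2.974]
wrist_force: [0.5, -0.1, 0.5]
width: 0.0467
```

>>> step_arm(increments="0 0 0 0 0 0; 0 0 0 0 0 0; 0 0 0 0 0 0; 0 0 0 0 0 0; 0 0 0 0 0 0", claw=1)

```text
time: 3.9
tool_pos: [0.4893, 0.1967, 0.0687]
ee_rot: [3.135, 0.001, 2.973]
wrist_force: [0.5, 5.1, -2.1]
width: 0.0114
```

>>> step_arm(increments="0 0 0 0 0 0; 0 0 0 0 0 0; 0 0 0 0 0 0")

```text
time: 4.2
tool_pos: [0.4893, 0.1967, 0.0687]
ee_rot: [3.136, 0.001, 2.974]
wrist_force: [1.7, 6.8, -1.5]
width: 0.012
```

>>> step_arm(increments="0 0.25 0 0 0 0; 0 0 0.3 0 0 0; 0 0 0.3 0 0 0; 0 0 0 0 0 0; 0 0 0 0 0 0")

```text
time: 4.7
tool_pos: [0.4894, 0.1968, 0.0636]
ee_rot: [3.14, 0.001, 2.973]
wrist_force: [-1.7, 1.5, 6.4]
width: 0.0116
```

>>> step_arm(increments="0 0 0.2 0 0 0; 0 0 0.1 0 0 0; 0 0 0 0 0 0; 0 0 0 0 0 0")

```text
time: 5.1
tool_pos: [0.4895, 0.1968, 0.0625]
ee_rot: [3.14, 0.001, 2.973]
wrist_force: [-5.6, 0.6, 13.7]
width: 0.012
```

>>> step_arm(increments="0 0 0 0 0 0.13; 0 0 0 0 0 0.13; 0 0 0 0 0 0.13; 0 0 0 0 0 0.13; 0 0 0 0 0 0.13")

```text
time: 5.6
tool_pos: [0.4889, 0.1961, 0.0625]
ee_rot: [-3.141, 0.001, 2.319]
wrist_force: [-6.9, -0.8, 15.2]
width: 0.0118
```

>>> step_arm(increments="0 0 0 0 0 0.13; 0 0 0 0 0 0.13; 0 0 0 0 0 0.13; 0 0 0 0 0 0.1; 0 0 0 0 0 0")

```text
time: 6.1
tool_pos: [0.4883, 0.1957, 0.0625]
ee_rot: [-3.14, 0.001, 1.833]
wrist_force: [-7.6, -1.5, 15.9]
width: 0.0121
```

```bash
python3 -c "
from h import *
o=get_obs();print(o['tool_pos'],o['ee_rot'],o['wrist_force'],o['wrist_torque'],o['width'],o['joint_positions'])"
```

```text
[0.48827868 0.19572895 0.06245729] [-3.14006305e+00  1.03217097e-03  1.83260678e+00] [-7.55784696 -1.47350365 15.93999004] [-0.44325994  1.54553838 -0.03465839] 0.012078803851331253 [ 2.74118984e-01  1.08919762e-01  1.63617375e+00 -1.02857532e-03
  1.39804142e+00  1.24869130e-02]
```

>>> step_arm(increments="0 -0.2 0 0 0 0.08; 0 0 0 0 0 0.06; 0 0 0 0 0 0.06; 0 0 0 0 0 0; 0 0 0 0 0 0")

```text
time: 6.6
tool_pos: [0.4879, 0.1957, 0.0625]
ee_rot: [3.139, 0.0, 1.634]
wrist_force: [-4.1, -1.4, 13.7]
width: 0.0113
```

```bash
python3 -c "
from h import *
o=get_obs();print(o['tool_pos'],o['ee_rot'],o['wrist_force'],o['wrist_torque'])"
```

```text
[0.48792602 0.1956651  0.06250086] [3.13920126e+00 3.44934845e-04 1.63404248e+00] [-4.07428252 -1.4393187  13.71445006] [-0.27366362  0.88977703 -0.01514235]
```

>>> step_arm(increments="0 0 0 0 0 0.05; 0 0 0 0 0 0.05; 0 0 0 0 0 0; 0 0 0 0 0 0")

```text
time: 7.0
tool_pos: [0.4878, 0.1957, 0.0625]
ee_rot: [3.139, 0.0, 1.536]
wrist_force: [-5.4, -1.0, 13.2]
width: 0.0118
```

```bash
python3 -c "
from h import *
o=get_obs();print(o['tool_pos'],o['ee_rot'],o['wrist_force'],o['wrist_torque'])"
```

```text
[0.48784739 0.19570504 0.06249424] [3.13920386e+00 4.16754862e-04 1.53608134e+00] [-5.40468308 -0.98842058 13.2471471 ] [-0.23041721  0.85018839  0.60364128]
```

>>> step_arm(increments="0 0 0 0 0 0; 0 0 0 0 0 0; 0 0 0 0 0 0; 0 0 0 0 0 0", claw=0)

```text
time: 7.4
tool_pos: [0.4892, 0.1958, 0.0608]
ee_rot: [3.137, -0.0, 1.534]
wrist_force: [2.3, -0.3, 6.7]
width: 0.0403
```

>>> step_arm(increments="0 0 -1 0 0 0; 0 0 -2 0 0 0; 0 0 -3 0 0 0; 0 0 -3 0 0 0; 0 0 0 0 0 0")

```text
time: 7.9
tool_pos: [0.4888, 0.1964, 0.1536]
ee_rot: [3.136, -0.002, 1.534]
wrist_force: [0.5, 1.1, -0.4]
width: 0.0469
```

```bash
python3 - <<'E'
from h import *
o=get_obs();print(o["tool_pos"],o["ee_rot"])
s=(o["tool_pos"],R.from_euler("xyz",o["ee_rot"]))
s=plan(np.array([.5605,-.188,.2]),down(.135),14,1,2)
print(s[0],s[1].as_euler("xyz"))
E
```

```text
[0.48877562 0.19640098 0.1536294 ] [ 3.13578359e+00 -1.85926993e-03  1.53393880e+00]
-2.7 0.6 -0.3 0 -0 0.1; -2.7 0.9 -0.4 0 -0 0.1; -2.5 1.1 -0.3 0 -0 0.1; -2.4 1.4 -0.3 0 -0 0.1; -2.3 1.7 -0.4 0 -0 0.1
-2.1 1.8 -0.3 0 -0 0.1; -1.9 2.1 -0.3 0 -0 0.1; -1.7 2.2 -0.4 0 -0 0.1; -1.5 2.4 -0.3 0 -0 0.1; -1.2 2.5 -0.3 0 -0 0.1
-0.9 2.6 -0.4 0 -0 0.1; -0.7 2.7 -0.3 0 -0.01 0.1; -0.4 2.8 -0.3 0 0 0.1; -0.2 2.8 -0.3 0 0 0.1
[ 0.56025983 -0.18839869  0.19953276] [3.13996452 0.00364454 0.13392623]
```

>>> step_arm(increments="-2.7 0.6 -0.3 0 0 0.1; -2.7 0.9 -0.4 0 0 0.1; -2.5 1.1 -0.3 0 0 0.1; -2.4 1.4 -0.3 0 0 0.1; -2.3 1.7 -0.4 0 0 0.1")

```text
time: 8.4
tool_pos: [0.5115, 0.0575, 0.1641]
ee_rot: [-3.137, 0.003, 1.03]
wrist_force: [-0.1, 0.1, 0.4]
width: 0.0466
```

>>> step_arm(increments="-2.1 1.8 -0.3 0 0 0.1; -1.9 2.1 -0.3 0 0 0.1; -1.7 2.2 -0.4 0 0 0.1; -1.5 2.4 -0.3 0 0 0.1; -1.2 2.5 -0.3 0 0 0.1")

```text
time: 8.9
tool_pos: [0.537, -0.0798, 0.1802]
ee_rot: [-3.138, 0.004, 0.53]
wrist_force: [0.7, -0.0, 0.2]
width: 0.047
```

>>> step_arm(increments="-0.9 2.6 -0.4 0 0 0.1; -0.7 2.7 -0.3 0 -0.01 0.1; -0.4 2.8 -0.3 0 0 0.1; -0.2 2.8 -0.3 0 0 0.1; 0 0 0 0 0 0")

```text
time: 9.4
tool_pos: [0.5578, -0.1915, 0.1931]
ee_rot: [3.14, 0.014, 0.129]
wrist_force: [0.4, 0.0, -0.6]
width: 0.0469
```

```bash
python3 - <<'E'
from h import *
a=snapshot("side");t=snapshot("top")
c=cv2.resize(np.hstack([a[225:315,320:420],t[199:289,205:305]]),(800,360),interpolation=cv2.INTER_CUBIC)
d=cv2.resize(np.hstack([a[130:220,300:400],t[165:255,330:430]]),(800,240*360//240),interpolation=cv2.INTER_CUBIC)
cv2.imwrite("pics/k2.png",cv2.resize(np.vstack([c,d]),(664,598))[:,:,::-1])
plan(np.array([.5605,-.188,.1055]),down(.135),5,2,2)
print(get_obs()["tool_pos"],get_obs()["ee_rot"])
E
```

```text
0.08 -0 1.76 -0 0 -0; 0.07 -0.01 1.76 -0 0.01 -0; 0.06 0 1.76 -0 -0 -0; 0.06 -0 1.76 -0 0 -0; 0.06 -0 1.75 -0 0 -0
[ 0.55784189 -0.18853023  0.19346362] [-3.14118912  0.0132596   0.13397417]
```

View pics/k2.png

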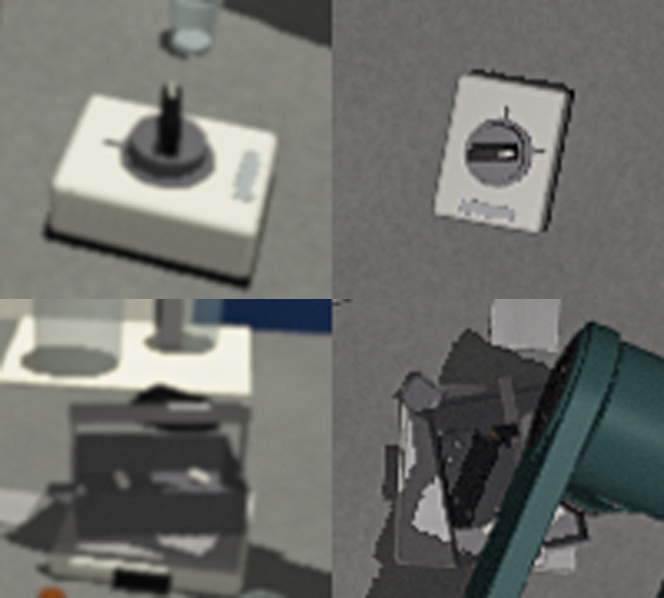

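>>> step_arm(increments="0.1 0 1.8 0 0 0; 0.1 0 1.8 0 0.01 0; 0 0 1.8 0 0 0; 0 0 1.7 0 0 0; 0.1 0 1.7 0 0 0")

```text
time: 10.0
tool_pos: [0.5606, -0.1867, 0.1059]
ee_rot: [3.141, 0.002, 0.137]
wrist_force: [-0.1, 0.9, -0.6]
width: 0.0471
```

>>> step_arm(increments="0 0 0 0 0 0; 0 0 0 0 0 0; 0 0 0 0 0 0")

```text
time: 10.3
tool_pos: [0.5621, -0.1883, 0.1087]
ee_rot: [3.138, -0.002, 0.135]
wrist_force: [0.3, -0.9, 0.2]
width: 0.0471
```

```bash
python3 - <<'E'
from h import *
print(get_obs()["tool_pos"],get_obs()["ee_rot"],get_obs()["joint_positions"])
a=snapshot("side")
cv2.imwrite("pics/h1.png",cv2.resize(a[130:220,300:400],(600,540),interpolation=cv2.INTER_CUBIC)[:,:,::-1])
E
```

```text
[ 0.56205831 -0.18827351  0.10870809] [ 3.13837467e+00 -1.68715022e-03  1.34871244e-01] [-0.41775518  0.21658796  1.41680665 -0.00185737  1.50507294  1.01829171]
```

View pics/h1.png

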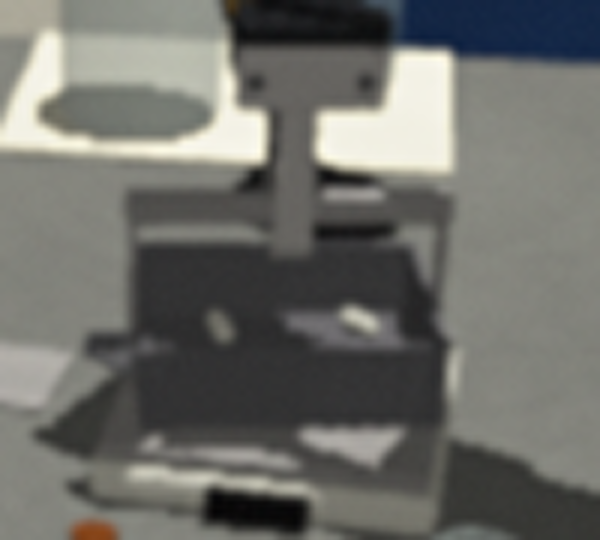

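>>> step_arm(increments="0 0 0.3 0 0 0; 0 0 0 0 0 0; 0 0 0 0 0 0; 0 0 0 0 0 0; 0 0 0 0 0 0", claw=1)

```text
time: 10.85
tool_pos: [0.5616, -0.1883, 0.1047]
ee_rot: [3.14, -0.0, 0.134]
wrist_force: [1.1, -0.1, -2.4]
width: 0.0117
```

>>> step_arm(increments="0 0 0 0 0 0; 0 0 0 0 0 0; 0 0 0 0 0 0; 0 0 0 0 0 0; 0 0 0 0 0 0")

```text
time: 11.35
tool_pos: [0.5616, -0.1884, 0.1046]
ee_rot: [3.14, -0.0, 0.134]
wrist_force: [-1.1, 1.9, 0.9]
width: 0.0116
```

>>> step_arm(increments="0 0 -0.5 0 0 0; 0 0 -1.5 0 0 0; 0 0 -2.5 0 0 0; 0 0 -3 0 0 0; 0 0 -3 0 0 0")

```text
time: 11.85
tool_pos: [0.5613, -0.1888, 0.2113]
ee_rot: [3.138, -0.0, 0.133]
wrist_force: [0.6, 0.0, -3.2]
width: 0.0123
```

>>> step_arm(increments="0 0 -3 0 0 0; 0 0 -2 0 0 0; 0 0 -1 0 0 0; 0 0 0 0 0 0; 0 0 0 0 0 0")

```text
time: 12.35
tool_pos: [0.5611, -0.1883, 0.2686]
ee_rot: [3.14, 0.001, 0.134]
wrist_force: [0.3, 0.0, -2.9]
width: 0.0117
```

```bash
python3 - <<'E'
from h import *
o=get_obs();print(o["tool_pos"],o["ee_rot"],o["wrist_force"])
s=plan(np.array([.44,.13,.31]),down(.75),18,1,2)
print(s[0])
dirv=np.array([.78,.62]); # in tray frame
r=s[1]*R.from_rotvec(np.radians(33)*np.array([-.62,-.78,0]));print("end z axis",r.as_matrix()[:,2])
print(onz("top",[(165,227)],.13))
E
```

```text
[ 0.56114673 -0.18827201  0.26857054] [3.13974076e+00 1.14766076e-03 1.33631221e-01] [ 0.3397854   0.00878107 -2.879508  ]
-0.4 -1.8 -0.2 0 0 -0.03; -0.4 -1.9 -0.3 0 0 -0.04; -0.3 -1.9 -0.2 0 0 -0.03; -0.3 -1.8 -0.2 0 0 -0.04; -0.1 -1.9 -0.3 0 0 -0.03
-0.1 -1.9 -0.2 0 0 -0.04; -0.1 -1.9 -0.2 0 0 -0.03; 0 -1.9 -0.3 0 0 -0.03; 0.1 -1.9 -0.2 0 0 -0.04; 0.2 -1.9 -0.2 0 0 -0.03
0.2 -1.8 -0.3 0 0 -0.04; 0.3 -1.9 -0.2 0 0 -0.03; 0.3 -1.9 -0.2 0 0 -0.04; 0.4 -1.8 -0.3 0 0 -0.03; 0.5 -1.9 -0.2 0 0 -0.03
0.5 -1.8 -0.2 0 0 -0.04; 0.6 -1.8 -0.3 0 0 -0.03; 0.6 -1.8 -0.2 0 0 -0.04
[0.43939812 0.13009317 0.31004608]
end z axis [-0.07949151 -0.53882336 -0.83865993]
[[0.54648442 0.43230088 0.13      ]]
```

>>> step_arm(increments="-0.4 -1.8 -0.2 0 0 -0.03; -0.4 -1.9 -0.3 0 0 -0.04; -0.3 -1.9 -0.2 0 0 -0.03; -0.3 -1.8 -0.2 0 0 -0.04; -0.1 -1.9 -0.3 0 0 -0.03")

```text
time: 12.85
tool_pos: [0.5271, -0.098, 0.2817]
ee_rot: [3.139, -0.0, 0.307]
wrist_force: [0.2, 0.1, -3.3]
width: 0.0117
```

>>> step_arm(increments="-0.1 -1.9 -0.2 0 0 -0.04; -0.1 -1.9 -0.2 0 0 -0.03; 0 -1.9 -0.3 0 0 -0.03; 0.1 -1.9 -0.2 0 0 -0.04; 0.2 -1.9 -0.2 0 0 -0.03")

```text
time: 13.35
tool_pos: [0.4935, -0.0095, 0.2924]
ee_rot: [3.139, 0.0, 0.477]
wrist_force: [0.1, 0.8, -3.7]
width: 0.0114
```

>>> step_arm(increments="0.2 -1.8 -0.3 0 0 -0.04; 0.3 -1.9 -0.2 0 0 -0.03; 0.3 -1.9 -0.2 0 0 -0.04; 0.4 -1.8 -0.3 0 0 -0.03; 0.5 -1.9 -0.2 0 0 -0.03")

```text
time: 13.85
tool_pos: [0.4595, 0.0787, 0.3043]
ee_rot: [3.139, 0.0, 0.646]
wrist_force: [0.7, 0.1, -3.4]
width: 0.0118
```

>>> step_arm(increments="0.5 -1.8 -0.2 0 0 -0.04; 0.6 -1.8 -0.3 0 0 -0.03; 0.6 -1.8 -0.2 0 0 -0.04; 0 0 0 0 0 0; 0 0 0 0 0 0")

```text
time: 14.35
tool_pos: [0.4392, 0.1305, 0.3109]
ee_rot: [3.138, 0.001, 0.755]
wrist_force: [-0.6, 0.3, -2.8]
width: 0.0119
```

```bash
python3 - <<'E'
from h import *
o=get_obs();print(o["tool_pos"],o["ee_rot"],o["joint_positions"],o["wrist_force"])
a=snapshot("side");print(proj("side",[.44,.13,.25]))
cv2.imwrite("pics/t1.png",cv2.resize(a[80:330,220:520],(720,600),interpolation=cv2.INTER_CUBIC)[:,:,::-1])
E
```

```text
[0.43921973 0.13045538 0.31093422] [3.13839560e+00 1.01696953e-03 7.55057172e-01] [ 0.1673559  -0.11485457  1.36309541 -0.00339878  1.89242381  0.98201754] [-0.59962755  0.27103913 -2.7709824 ]
[[401.70265901 174.48241889]]
```

View pics/t1.png

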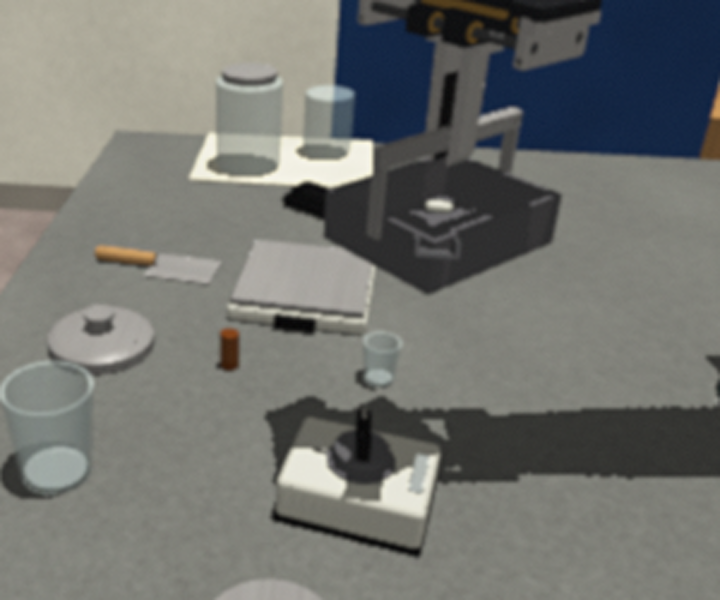

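>>> step_arm(increments="0 0 0 -0.04 -0.05 0; 0 0 0 -0.05 -0.06 0; 0 0 0 -0.05 -0.06 0; 0 0 0 -0.05 -0.06 0; 0 0 0 -0.05 -0.06 0")

```text
time: 14.9
tool_pos: [0.4401, 0.1297, 0.3108]
ee_rot: [2.89, 0.289, 0.716]
wrist_force: [-0.1, -0.2, -3.4]
width: 0.0121
```

>>> step_arm(increments="0 0 0 -0.05 -0.06 0; 0 0 0 -0.05 -0.06 0; 0 0 0 -0.03 -0.04 0; 0 0 0 0 0 0; 0 0 0 0 0 0")

```text
time: 15.4
tool_pos: [0.4399, 0.13, 0.3103]
ee_rot: [2.744, 0.439, 0.663]
wrist_force: [-0.2, 0.5, -3.2]
width: 0.0117
```

>>> step_arm(increments="0 0 0 0 0 0; 0 0 0 0 0 0; 0 0 0 0 0 0; 0 0 0 0 0 0; 0 0 0 0 0 0")

```text
time: 15.9
tool_pos: [0.4396, 0.1299, 0.3109]
ee_rot: [2.743, 0.439, 0.663]
wrist_force: [0.0, -0.3, -3.4]
width: 0.0121
```

```bash
python3 - <<'E'
from h import *
o=get_obs();print(o["tool_pos"],o["ee_rot"],o["joint_positions"],o["wrist_force"])
M=R.from_euler("xyz",o["ee_rot"]).as_matrix();tray=M*[1,-1,-1];print("tilt deg",np.degrees(np.arccos(tray[2,2])), "slopes x,y",np.degrees(np.arcsin(-tray[2,:2])))
orig=o["tool_pos"]-M[:,2]*.0188-tray[:,2]*.092
print("corner px",proj("side",orig+tray@[.071,.056,.004]),proj("top",orig+tray@[.071,.056,.004]),(orig+tray@[.075,.06,0]))
a=snapshot("side")[100:230,330:480];t=snapshot("top")[180:310,180:330]
cv2.imwrite("pics/t2.png",cv2.resize(np.hstack([a,t]),(800,347),interpolation=cv2.INTER_CUBIC)[:,:,::-1])
E
```

```text
[0.43957261 0.12992921 0.31088074] [2.74256863 0.43934719 0.66258133] [ 0.50597691  0.11639143  1.2463204  -0.5362863   2.08492509  1.12814098] [ 0.0114775  -0.29516949 -3.39534396]
tilt deg 33.49531284001834 slopes x,y [25.1727395  20.58651719]
corner px [[396.93202327 203.32850548]] [[255.75612744 263.30847157]] [0.44613616 0.16910241 0.19683856]
```

View pics/t2.png

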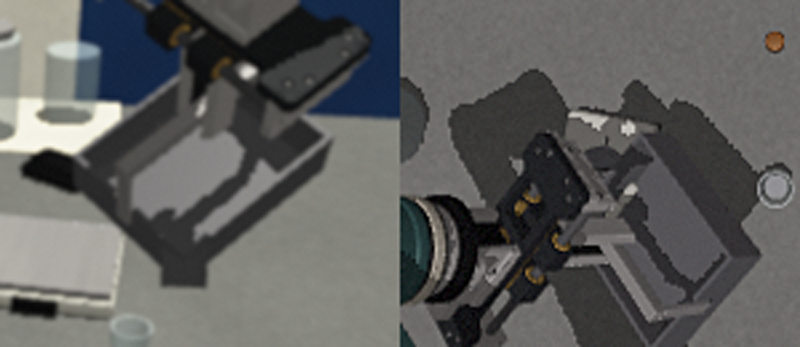

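```bash
python3 - <<'E'
from h import *
o=get_obs();r=R.from_euler("xyz",o["ee_rot"])
plan(np.array([.43,.28,.31]),r*R.from_rotvec(np.radians(6)*np.array([-.62,-.78,0])),10,1,2)
E
```

```text
0.8 -1 -0.8 -0.01 -0.01 -0; 0.7 -1 -0.8 -0 -0.01 -0; 0.8 -1 -0.9 -0.01 -0 0; 0.7 -1 -0.8 -0.01 -0.01 -0; 0.8 -1 -0.9 -0 -0.01 -0
0.7 -1 -0.8 -0.01 -0.01 -0; 0.7 -0.9 -0.9 -0.01 -0.01 -0; 0.8 -1 -0.9 -0 -0.01 -0; 0.7 -1 -0.9 -0.01 -0 -0; 0.7 -0.9 -1 -0 -0.01 -0
```

>>> step_arm(increments="0.8 -1 -0.8 -0.01 -0.01 0; 0.7 -1 -0.8 0 -0.01 0; 0.8 -1 -0.9 -0.01 0 0; 0.7 -1 -0.8 -0.01 -0.01 0; 0.8 -1 -0.9 0 -0.01 0")

```text
time: 16.5
tool_pos: [0.4344, 0.2075, 0.3101]
ee_rot: [2.704, 0.477, 0.646]
wrist_force: [0.9, 0.2, -2.5]
width: 0.0117
```

>>> step_arm(increments="0.7 -1 -0.8 -0.01 -0.01 0; 0.7 -0.9 -0.9 -0.01 -0.01 0; 0.8 -1 -0.9 0 -0.01 0; 0.7 -1 -0.9 -0.01 0 0; 0.7 -0.9 -1 0 -0.01 0")

```text
time: 17.0
tool_pos: [0.4297, 0.282, 0.31]
ee_rot: [2.664, 0.513, 0.625]
wrist_force: [-0.3, -0.5, -2.1]
width: 0.0118
```

>>> step_arm(increments="0 0 0 0 0 0; 0 0 0 0 0 0; 0 0 0 0 0 0; 0 0 0 0 0 0; 0 0 0 0 0 0")

```text
time: 17.5
tool_pos: [0.4303, 0.2798, 0.3106]
ee_rot: [2.665, 0.511, 0.624]
wrist_force: [-0.4, 0.4, -3.1]
width: 0.0118
```

```bash
cat > chk.py <<'E'
from h import *
import sys
o=get_obs();print(o["time"],o["tool_pos"],o["ee_rot"],o["wrist_force"])
M=R.from_euler("xyz",o["ee_rot"]).as_matrix();tray=M*[1,-1,-1];print("tilt deg",np.degrees(np.arccos(tray[2,2])))
orig=o["tool_pos"]-M[:,2]*.0188-tray[:,2]*.092
c=proj("side",orig+tray@[.071,.056,.004])[0];print("corner px",c)
a=snapshot("side");u,v=int(c[0])-60,int(c[1])-80
cv2.imwrite(sys.argv[1],cv2.resize(a[v:v+110,u:u+120],(655,600),interpolation=cv2.INTER_CUBIC)[:,:,::-1])
E
python3 chk.py pics/t3.png
```

```text
17.5 [0.43025901 0.27980363 0.31064819] [2.66481352 0.51145956 0.62360387] [-0.43113199  0.44190343 -3.06494371]
tilt deg 39.21489986894264
corner px [408.14677543 247.09979756]
```

View pics/t3.png

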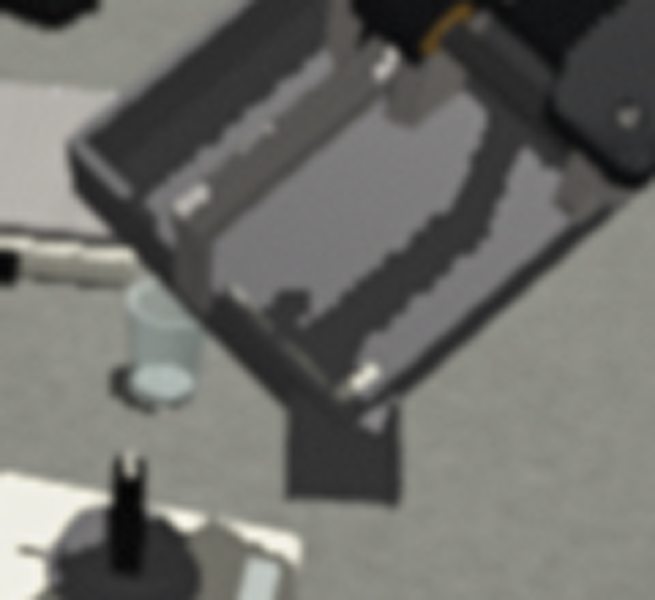

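```bash
cat > chk2.py <<'E'
from h import *
import sys
o=get_obs()
M=R.from_euler("xyz",o["ee_rot"]).as_matrix();tray=M*[1,-1,-1]
orig=o["tool_pos"]-M[:,2]*.0188-tray[:,2]*.092
P=lambda *p:proj("side",orig+tray@np.array(p)/1000)[0]
c=P(71,56,4);u,v=int(c[0])-45,int(c[1])-50;S=10
a=cv2.resize(snapshot("side")[v:v+60,u:u+75],None,fx=S,fy=S,interpolation=cv2.INTER_CUBIC)
a=np.clip(255*(a/255.)**.6,0,255).astype(np.uint8)[:,:,::-1].copy()
q=lambda *p:tuple(int(x) for x in ((P(*p)-[u,v]+.5)*S))
for k,p in enumerate([(71,56,4),(71,32,4),(71,8,4),(47,56,4),(23,56,4),(47,32,4)]):cv2.circle(a,q(*p),3,[(0,0,255),(0,255,0)][p[2]==14 or k>0],-1)
for p in [(71,56,45),(71,0,45),(0,56,45),(75,0,100)]:cv2.circle(a,q(*p),3,(255,0,0),-1)
cv2.imwrite(sys.argv[1],a)
E
python3 chk2.py pics/t4.png
```

```text
(no output)
```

View pics/t4.png

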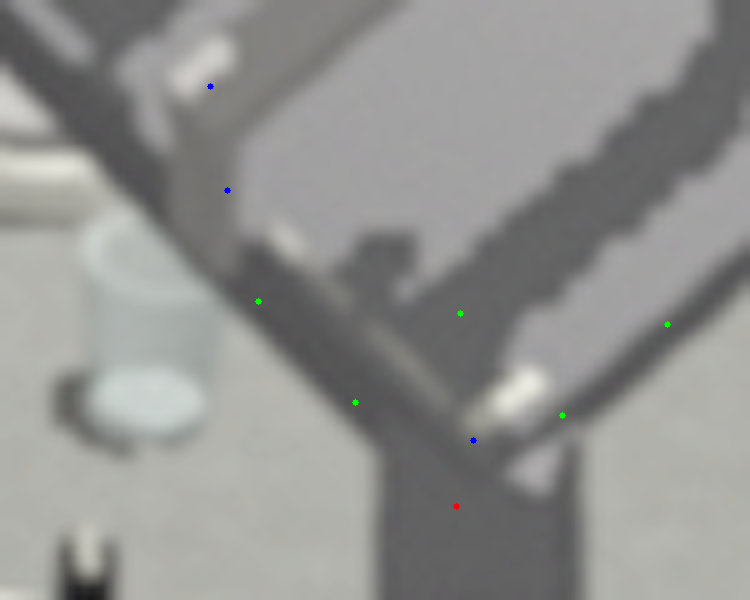

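```bash
cat > mp.py <<'E'
from h import *
o=get_obs()
M=R.from_euler("xyz",o["ee_rot"]).as_matrix();tray=M*[1,-1,-1]
orig=o["tool_pos"]-M[:,2]*.0188-tray[:,2]*.092
print(o["time"],"slopes x,y",np.degrees(np.arcsin(-tray[2,:2])),o["width"],o["tool_pos"])
im=snapshot("side").astype(np.float32)
xs=np.arange(71,-2,-3);ys=np.arange(56,-58,-3)
g=np.array([[x,y,14] for y in ys for x in xs])/1000
px=proj("side",orig+g@tray.T).astype(np.float32)
c=cv2.remap(im,px[:,0].reshape(len(ys),-1),px[:,1].reshape(len(ys),-1),cv2.INTER_LINEAR)
d=c[...,0]-c[...,2]; b=c.max(2)
print("cols x",xs[0],"->",xs[-1]," value R-B (b>190 as #)")
for y,r,bb in zip(ys,d,b):print("%4d "%y," ".join("##" if k>190 else "%2d"%min(v,99) for v,k in zip(r,bb)))
E
python3 mp.py
```

```text
17.6 slopes x,y [29.31361219 23.5848616 ] 0.011805849055588251 [0.43026009 0.27993287 0.31053519]
cols x 71 -> -1  value R-B (b>190 as #)
  56   0  0 -1  0  0  0  0  0  0  0  0  0  0  0  0  0  0  0  0  0  0  0  0  0  0
  53   0  0  0  0  2  3  4  5  2  0  0  1  0  0  0  0  0  0  0  0  0  1  0  0  0
  50  -1  0  0  4  9 13 ## ##  5  0  0  0  1  0  0  0  0  0  0  0  1  0  1  0  0
  47   0  0  0  3  6  6  8  7  1  0  0  1  0  0  0  0  1  1  1  0  1  0  0  1  0
  44   0  0  0  1  0  0  0  0  0  0  0  0  0  0  0  0  0  0  0  1  0  0  0  0  0
  41   0  0  0  3  0  0  0  0  0  0  0  0  0 -1  0  0  0  0  0  0  0  0  0  0  0
  38  -1  0  0  3  0  0  0  0  0  0  0  0  0  0  0  0  0  0  0  0  0  0  0  0  0
  35   0 -1  0  2  0 -1  0  0  0  0 -1 -1  0  0  0  0  0  0  0  0  0  0  0  0  0
  32   0  0  0  2  0 -1  0  0  0  0  0  0  0  0  0  0  0  0  0  0  0 -1  0  0  0
  29   0  0  0  2  0  0  0  0  0  0  0  0  0  0  0  0  0  0  0  0  0  0  0  0  0
  26   0  0  0  1  0  0  0  0  0  0  0  0  0  0  0  0  1  0  0  0  0  0  0  0  0
  23   0  0  0  0  0  0  0  0  1  0  0  0  0  1  0  0  0  0  0  1  0  0
[... 1415 characters left out ...]
3  3  2  2  2  2  1  2  3  3  4  3  2  2  2  1  2  2
 -34   0  0  0  0  0  0  0  1  0  0  0  0  0  0  0  1  0  0  0  0  1  1  1  0  1
 -37   0  0  0  0  0  0  0  0  0  0  0  0  0  0  0  0  0  0  0  0  0  1  0  0  0
 -40   0  0  0  0  0  0  0  0  0  0  0  0  0  0  0  0  0 -1  0  0  0  0  0  0  0
 -43   0 -1  0  0  0  0  0  0  0  0  0  0  0  0  0  0  0  0  0  0  0  0  0  0  0
 -46   0  0 -1  0 -1 -1  0  0  0 -1  0  0  0  0  0  0 -1  0 -1  0  0  0  0  0  0
 -49   0  0  0  0  0  0  0  0  0  0  0  0  0  0  0  0  0  0  0  0  0  0  0  0  0
 -52   0  0  0  0  0  0  0  0  0  0  0  0  0  0  0  0  0  0  0  0  0  0  0  0  0
 -55   0  0  0  0  0  0  0  0  0  0  0  0  0  0  0  0  0  0  0  0  0  0  0  0  0
```

>>> step_arm(increments="0 0 0 -0.02 0.12 0; 0 0 0 -0.02 0.13 0; 0 0 0 -0.02 0.13 0; 0 0 0 -0.02 0.13 0; 0 0 0 -0.02 0.12 0")

```text
time: 18.15
tool_pos: [0.4296, 0.28, 0.3111]
ee_rot: [2.634, -0.052, 0.928]
wrist_force: [-0.1, -1.0, -2.6]
width: 0.0119
```

>>> step_arm(increments="0 0 0 0 0 0; 0 0 0 0 0 0")

```text
time: 18.35
tool_pos: [0.4296, 0.2797, 0.3105]
ee_rot: [2.635, -0.046, 0.925]
wrist_force: [-0.0, 0.5, -3.4]
width: 0.0119
```

```bash
python3 mp.py | head -24
```

```text
18.35 slopes x,y [-2.62165173 29.0028639 ] 0.011891913826975823 [0.42960971 0.27966984 0.31050656]
cols x 71 -> -1  value R-B (b>190 as #)
  56   0  0  0  0  0  0  0  0  0  0 -1  0  0  0  0  0  0  0  0  0  0  0  0  0  0
  53   0  0  0  0  0  0  0  0  0  0  0  0  0  0  0  0  0  0  0  0  0  0  0  0  0
  50   0  0  0  0  0  0  0 -1  0  0  0  0  0  0  0  0  0  0  0  0  0  0  0  0  0
  47   0  0  0  0  0  0 -1  0  0  0  0  0  0  0  0  0  0  0  0  0  0  0  0  0  0
  44   0  0  0  0  0  0  0  0  0  0  0  0  0  0  0  0  0  0 -1  0  0  0  0  0  0
  41   0  0 -1  0  0  0  0 -1 -1  0  0  0  0  0  0  0  0  0  0  0  0  0  0  0  0
  38   0  0  0  0  0  0  0  0  0  0  0  0  0  0  0  0 -1  0  0  0  0  0  0  0  0
  35   0  0  0  0  0  0  0  0  0  0  0  0  0  0  0 -1 -1  0 -1  0  0  0  0  0  0
  32   0  0  0  0  0  0  0  0  0  0  0  0  0  0  0  0  0  0  0  0  0  0  0  0  0
  29   0  0 -1  0  0  0  0  0  0  0  0  0  0  0  0  0  0 -1  0  0  0  0  0  0  0
  26   0  0  0  0  0  0  0  0  0  0  0  0  0  0  0  0  0  0  0  0  0  0  0  0  0
  23   0  0  0  0  0  0  0  0  0  0  0  0  0  0  0 -1  0  0  0  0  0  0  0  0  0
  20   0  0  0  0  0  0  0  0  0 -1  0  0  0  0  0  0  0  0  0  0 -1  0  0  0  0
  17   0  0  0  0  0  0  0  0  0  0  0  0  0  0  0  0  0  0  0  0  0  0  0  0  0
  14   0  0  0  0  0  0  0  0  0  0  0  0  0  0  0  0  0  0  0  0  0  0  0  0  0
  11   0  0  0  0  0  0  0  0  0  0  0  0  0  0  0 -1  0 -1 -1  0  0  0  0  0  0
   8   0  0  0  0  0  0  0  0  0  0  0  0  0  0  0  0  0  0  0  0  0  0  0  0  0
   5   0  0 -1  0  0  0  0  0  0  0  0  0  0  0  0  0  0 -1  0  0  0  0  0  0  0
   2   0  0  0  2  2  1  1  0  0 -1  0  0  0  0  0  0  0  0  0  0 -1  0  0  0  0
  -1   0  0  1  3  4  3  4  4  2  2  1  0  0  0  0  0  0  0  0  0  0  0  0  0  0
  -4  -1  0  1  2  4  4  3  3  3  3  3  3  3  2  2  0  0  0  0  0  0  0  0  0  0
  -7   0  0  1  3  4  3  4  4  3  3  4  4  4  4  4  3  3  3  2  1  1  0  0  0  0
```

>>> step_arm(increments="0 0 0 0 0.08 0; 0 0 0 0 0 0; 0 0 0 0 -0.12 0; 0 0 0 0.02 -0.13 0; 0 0 0 0.02 -0.13 0")

```text
time: 18.9
tool_pos: [0.431, 0.2816, 0.3111]
ee_rot: [2.662, 0.221, 0.78]
wrist_force: [0.6, 1.0, -2.8]
width: 0.0116
```

>>> step_arm(increments="0 0 0 0.02 -0.13 0; 0 0 0 0.02 -0.13 0; 0 0 0 0.02 -0.07 0; 0 0 0 0 0 0; 0 0 0 0 0 0")

```text
time: 19.4
tool_pos: [0.4315, 0.2812, 0.3091]
ee_rot: [2.664, 0.511, 0.62]
wrist_force: [-0.1, -0.8, -1.9]
width: 0.012
```

>>> step_arm(increments="0 0 0 0 0 0; 0 0 0 0 0 0; 0 0 0 0 0 0; 0 0 0 0 0 0; 0 0 0 0 0 0")

```text
time: 19.9
tool_pos: [0.4299, 0.2803, 0.3108]
ee_rot: [2.664, 0.509, 0.621]
wrist_force: [0.1, 0.4, -2.9]
width: 0.0117
```

```bash
python3 mp.py | head -24
```

```text
19.9 slopes x,y [29.16747445 23.64258707] 0.011739343494111298 [0.42991415 0.28027213 0.3107576 ]
cols x 71 -> -1  value R-B (b>190 as #)
  56   0  0  0  0  0  0  0  0  0  0  0  0  0  0  0  0  0  0  0  0  0  0  0  0  0
  53   0  0  0  0  1  2  3  1  0  2  3  3  2  3  2  2  0  1  0  0  0  1  1  1  1
  50  -1  0  0  6  9 12 11 10  8 ## ## ## ## ## ## ##  2  0  1  0  1  1  0  0  0
  47   0 -1  2  9  9 10  9  5  5 10 12 ## ## 12 10  5  0  0  0  0  0  1  0  0  0
  44  -1  0  2 10 11 11 10  6  0  0  0  2  2  1  1  0  0  0  0  0  1  1  0  0  0
  41  -1 -1  2 10 11 11 10  7  0  0  0  0  0  0  0  1  0  0  0  0  0  0  0  0  0
  38   0  0  1  6  8  7  7  3  0  0  0  0  0  0  0 -1  0  0  0  0  0  0  0 -1  0
  35   0 -1  0  1  1  0  0  0  0  0 -1  0  0  0  0  0  0  0  0  0  0  0  0  0  0
  32  -1 -1  0 -1  0  0  0  0  0  0  0  0  0  0  0  0  0  0  0  0  0  0  0  0  0
  29  -1 -1  0  0  0  0  0  0  0  0  0  0  0  0  0  0  0  0  0 -1  0  0  0  0  0
  26  -1  0  0  0  0  0  0  0  0  0  0  0  1  0  0  0  0  0  0  1  0  0  1  0  0
  23  -1 -1  0  0  0 -1  0  0  0  0  1  0  0  1  0  0  0  1  1  0  0  1  0  0  0
  20  -1 -1  0 -1  0  0  0  0  0  0  0  1  0  1  1  0  0  0  1  0  0  1  1  1  1
  17   0  0  0  0  0  0  0  0  0  0  0  0  1  0  0  0  0  1  1  1  0  1  1  0  1
  14  -1  0  0  0  0  0  0  0  0  1  0  0  0  1  0  0  1  1  0  1  1  1  0  0  1
  11   0 -1  0  0  0  0  0  0  1  0  0  0  0  1  0  1  0  1  0  0  1  1  1  1  1
   8  -1  0  0  0  0  0  1  0  1  0  0  0  1  0  1  1  0  1  0  1  1  0  1  1  1
   5  -1 -1  0  1  0  0  0  1  1  0  0  0  0  0  0  0  1  0  0  1  1  1  1  1  0
   2   0  0  0  0  0  0  0  0  1  0  0  0  0  0  0  1  1  0  1  1  1  1  1  1  0
  -1   2  0  0  0  0  0  0  0  0  0  0  0  1  1  0  0  1  0  0  1  1  0  1  2  0
  -4   4  3  0  1  0  0  1  0  1  1  0  0  1  1  0  1  1  0  0  1  0  1  1  1  0
  -7   3  3  3  1  0  0  0  0  0  0  0  0  1  0  0  1  1  0  0  1  0  0  1  1  1
```

```bash
sed -i 's/^for k,p.*$//; s/^for p in .*$//' chk2.py; python3 chk2.py pics/t5.png; python3 - <<'E'
from h import *
print(proj("top",[[.4887,.1945,.09]]))
E
```

```text
[[252.95527352 245.21062371]]
```

View pics/t5.png

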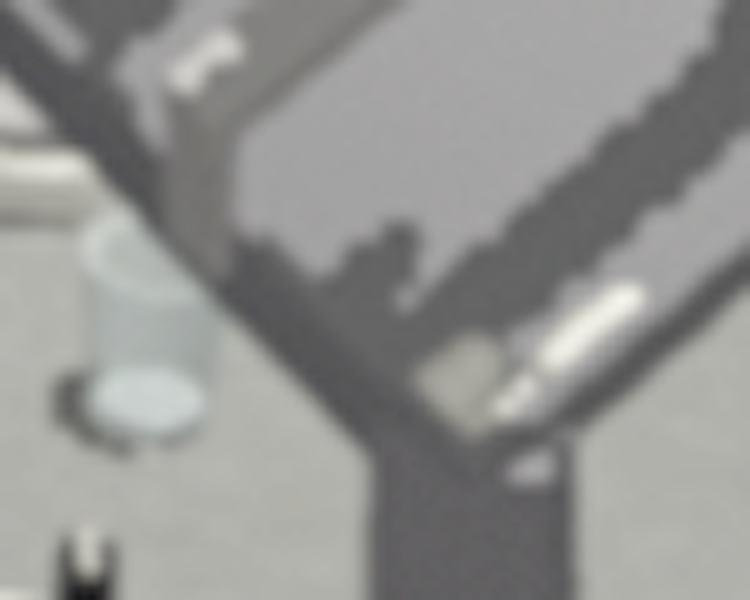

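```bash
python3 - <<'E'
from bench import *
o=get_obs();print(o["time"],o["width"],o["wrist_force"],abs(o["qvel"]).max());print(close_job())
E
```

```text
20.0 0.011487235584228494 [-1.47786591 -0.64170314 -3.21399827] 0.005492413524746547
the job is handed in; nothing more can be done
None
```

I stopped the stirrer, then lifted the tray and tilted it so that all three bars lie together in the pouring-lip corner. I handed the job in at 20.0 s, with the arm still and holding the tray.

- **Knob:** I gripped it, pressed it down about 6 mm and turned it clockwise until the twisting moment rose to 0.6 N m at the end stop. I then let it go while it was still pressed. The next picture shows the pointer at the second mark. I took the spring-back from the release and the picture, and did not measure the knob's height.
- **Tray:** I lifted it by the handle (about 0.29 kg) and it stayed firm in the grip at 12 mm. The last check showed it tilted 29° along x and 24° along y towards the lip, with no sign of slipping.
- **Bars:** After the first tilt, two of them lay end to end along one wall, with the far one about 46 mm from the corner. I rocked the tray once to bring them closer. In the last picture two lie side by side in the corner, and the third touches them along the +y wall, its centre about 36 mm from the corner.
- **Other things:** I felt no unexpected contact, and the carrying height cleared everything on the bench. I did not measure where the other things stood at the end.

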